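# Close up the counter-top water filter and hold its snap cap down

## Robot

A 6-joint arm with a two-finger parallel gripper is mounted at the origin on a cart in front of the work surface, level with it; the furniture and walls round the work are solid. World frame = base frame: x ahead of the robot, y to its left, z up, the work surface at z = 0. Lengths are in m, angles in degrees, forces in N, time in s.
With the tool pointing down it reaches from about 0.25 to 0.725 m from the base axis. Payload 9.7 kg.
Tool frame: the origin (TCP) lies midway between the tips of the shut fingers; the grasp point (between the pads) lies 19 mm behind it; z points along the fingers, y is the line along which they close (so a half turn about z gives the same grasp; the last joint's range is limited). The gripper opens to 85 mm and grips with 20 to 120 N. Pads are 22 mm wide; open, the fingers measure 114 mm over their backs; the gripper's body (76 mm by 85 mm) begins 54 mm behind the grasp point. The pads swing forward as they close: fully open they stand 13 mm farther back than shut.
Start: joints at [-72.365, 4.979, 10.078, 95.1, 0, 90], TCP at [0.167, -0.524, 0.2] pointing down, gripper open.
Joint ranges: [-179.16, 179.16], [-48.56, 103.87], [-65.8, 70.77], [-126.05, 130.52], [-82.76, 87.17], [-180, 180]. Speed limits (degrees/s): [127.2, 127.2, 147.25, 180, 180, 180].

## Interface

Orientations are given as [roll, pitch, yaw] about the fixed x, y, z axes, in that order (R = Rz(yaw) Ry(pitch) Rx(roll)).
In Python, from workcell import * gives the robot as it stands.
- The arm moves only by the tool servo_tool, never from a script. Its argument "moves" is a list of rows, each a list of 4 numbers: the shift along the world's x, y, z in shares of 0.75 m (1.0 is 0.75 m), then the turn about the world's z in parts of the range, where 1.0 means 180 degrees. A call has 1 to 20 rows; each row is the pose to reach, as a shift and turn from the pose commanded when the call began; what a row does not reach only later rows make up. A row lasts 1/12 s, in which the tool goes at most 41.7 mm and 7.16 degrees, less where a joint would pass 70% of its speed; a pose out of reach is approached as far as the arm can. A call with a gripper value outside its range is refused whole. "claw" is the closure, from 0 (fully open) to 1 (shut), set as the call begins (left out, the last holds). The fingers move at their own pace and stop on an object; "force" is the grip in N (left out, the last holds). Time passes only in rows, so rows that repeat a pose let the fingers close. It gives the time, the measured TCP pose, the force, the opening and the grip force at its end, in the units of the state.
- get_obs(): the state, without advancing time (a new reading comes with each control period).
- camera(name): name is "scene" or "side" or "wrist"; returns the picture (384x512x3 uint8, red, green, blue); there is no depth.
- get_calibration(name): a dict with "fx", "fy", "cx", "cy" (pixels), "rvec" (rotation vector, rad) and "tvec" (3), from world to camera coordinates, as OpenCV has them; the wrist camera has in their place "tool_from_camera" (4x4, takes a point from camera to tool coordinates, whose origin is the TCP and whose axes are the flange's). Camera axes: x right, y down, z forward; pixel columns grow to the right and rows downward; lengths in m; the calibration is good to about 2 mm. A picture is of the moment at which its call begins: read the wrist's pose just before it. get_calibration takes no time and is no camera call.
- job_done(): hands the job in; it is judged then, once.
The state is a dict: "time": time; "q": joint angles; "qd": joint speeds; "joint_efforts": joint torques, N m; "ee_pos": TCP position; "tcp_rot": TCP orientation; "wrist_force": force on the tool from outside, world axes, zero at the start; "torque": the same for the moment, N m; "opening": finger opening in m; "grasp_force": force on a finger pad.
Only numpy, scipy, OpenCV 4.12 (cv2) and the standard library are available. Lean on these libraries where they do the work, as an engineer would, in place of code of your own. Each camera call takes 0.05 s, during which the arm holds its last target. There are 200 camera calls.

## Task

Close up the white water filter: first push its open cartridge drawer fully home until it drops into its catch, then take the blue snap cap from the worktop and press it squarely onto the stud on top of the filter until it clicks over. After the click do not let up: finish while still holding the cap and pushing it firmly down (8 N is plenty), so that the black rubber seal under it stays clearly squeezed. Leave the mug, can, spice jar and teaspoon where they are.

Things in the scene. Friction and masses are not known exactly. Their poses are not given: they have to be found in the camera images.
- filter_unit: White counter-top water filter, fixed to the worktop, a box 140 (x) x 130 (y) x 80 mm high, at a different place and yaw each time. Origin at the centre of its underside; its x axis points from the drawer side to its back, z up. The drawer is in its -x side, the stud on its top.
- drawer (a joint): Opening of the filter's grey cartridge drawer in m: 0 fully home, starts 0.040 to 0.070 open; it slides home along the filter's +x. Friction about 1 N. Over the last 10 mm a sprung roller resists with up to about 6 N, until 4 mm before home; then it pulls the drawer home by itself and holds it there.
- drawer_face (a point): Centre of the outer face of the drawer's flat white front (128 mm wide, 64 mm high, from 8 to 72 mm above the worktop); it moves with the drawer. Drawer home: it lies 82 mm from the filter's origin towards the filter's -x. Axes as the filter's.
- stud_foot (a point): Point on the filter's top face, 80 mm above the worktop, on the axis of the upright steel stud. Axes as the filter's, z up. The stud is 18 mm in diameter and 27 mm high above this point, its tip tapered to 10 mm. A black rubber seal ring, 42 mm outside, lies round its foot; the ring's free top is 7 mm above this point.
- seal (a joint): How far the rubber seal ring is squeezed by the cap, in m: 0 free, 0.005 the hard stop. The latched cap just touches it; pressed further down, only the seal resists, like a spring of 2 N per mm (8 N squeezes it 4 mm).
- cap: Blue snap cap, about 40 g, round, 53 mm high, standing open side down on the worktop, its place different each time; origin at the centre of its open lower rim, z up. Skirt 40 mm in diameter and 31 mm high, above it a grip knob 28 mm in diameter and 22 mm high. Inside it is 28 mm deep; its lip (lowest 3 mm) has a hole 22.5 mm wide.
- mug: Grey-green mug, 86 x 119 x 96 mm, a bystander; origin at the centre of its underside.
- drink_can: Orange drink can, 66 mm in diameter, 115 mm high, a bystander; origin at the centre of its underside.
- spoon: Metal teaspoon, 130 mm long, lying flat, a bystander; origin at the centre of its underside.
- spice_jar: Spice jar with a red lid, 45 mm in diameter, 108 mm high, a bystander; origin at the centre of its underside.
- stud_balls (a point): Point on the stud's axis 14.5 mm above stud_foot, level with four brass spring balls that stick out of the stud to 27 mm across. A cap pressed down meets them with its rim 4 mm above this point and is resisted by a peak of 10 to 12 N; with the rim 1 to 3 mm below this point it clicks: the push drops away, the balls draw the cap down, and it is latched with its rim 7.5 mm below.
Things that resemble listed ones, but are neither listed nor needed, are in the scene too. Several things look just like the cap: the one meant starts nearest to the robot's base.

How it is judged:
By the outcome, as a careful person would: the job done as asked, in the order asked, and still so for the second after the job is handed in, while the arm keeps its last pose, push and grip.
It also fails if it takes over 51 s, if anything falls off the work surface, if the arm or the gripper's body presses on something with over 40 N, if the wrist force passes 120 N, or if a joint passes its speed limit or range.

## Working session

There is one attempt and no reset: what is moved stays moved. The work goes in short steps, Python scripts to look and compute and a tool call to move; the robot and the scene stay as the last step left them, time stands still between calls to the robot, and variables do not carry over. Pictures are saved under pics/ and viewed, at most 10 in all, crops included, and the job is handed in when it is done.

Besides the shell and the picture viewer there is one more tool, called after "Call:" as a command line: name --pt "numbers of a row" for each row, then --argument value for the rest. servo_tool: Moves the arm, as the interface text tells. Its arguments: {"type":"object","properties":{"moves":{"type":"array","items":{"type":"array","items":{"type":"number"}}},"claw":{"type":"number"},"force":{"type":"number"}},"required":["moves"]}

```bash
ls; mkdir -p pics; python3 - <<'E'
from workcell import *
import cv2,numpy as np
o=get_obs();print(o['ee_pos'],o['tcp_rot'],o['opening'],o['time'])
for n in('scene','side','wrist'):
    c=get_calibration(n);print(n,c)
a=camera('scene');b=camera('side');np.save('a.npy',a);np.save('b.npy',b)
cv2.imwrite('pics/1.png',cv2.resize(a[:,:,::-1],(800,600)))
cv2.imwrite('pics/2.png',cv2.resize(b[:,:,::-1],(800,600)))
E
```

```text
pics
[ 0.16652873 -0.52391182  0.19978208] [-1.79925181e+02  2.06592498e-03  1.76359626e+01] 0.0852928158351505 0.0
scene {'fx': 479.432799500542, 'fy': 479.432799500542, 'cx': 249.7150332647454, 'cy': 183.56938485426923, 'rvec': array([ 1.22914087, -2.27672738,  1.01091427]), 'tvec': array([0.61223648, 0.24414124, 1.19827076])}
side {'fx': 499.66212095232504, 'fy': 499.66212095232504, 'cx': 260.2965288802831, 'cy': 180.35436520259722, 'rvec': array([ 2.11413751, -0.15675408,  0.10395373]), 'tvec': array([-0.46170678,  0.31150451,  0.89817859])}
wrist {'fx': 311.59938076871265, 'fy': 311.59938076871265, 'cx': 253.7491723120486, 'cy': 191.92117890180367, 'tool_from_camera': array([[ 9.49700477e-04, -9.46109712e-01, -3.23844886e-01,
         8.29759301e-02],
       [ 9.99999547e-01,  8.76214297e-04,  3.72725325e-04,
        -1.06305789e-03],
       [-6.88815311e-05, -3.23845093e-01,  9.46110116e-01,
        -1.72700077e-01],
       [ 0.00000000e+00,  0.00000000e+00,  0.00000000e+00,
         1.00000000e+00]])}
```

View pics/1.png

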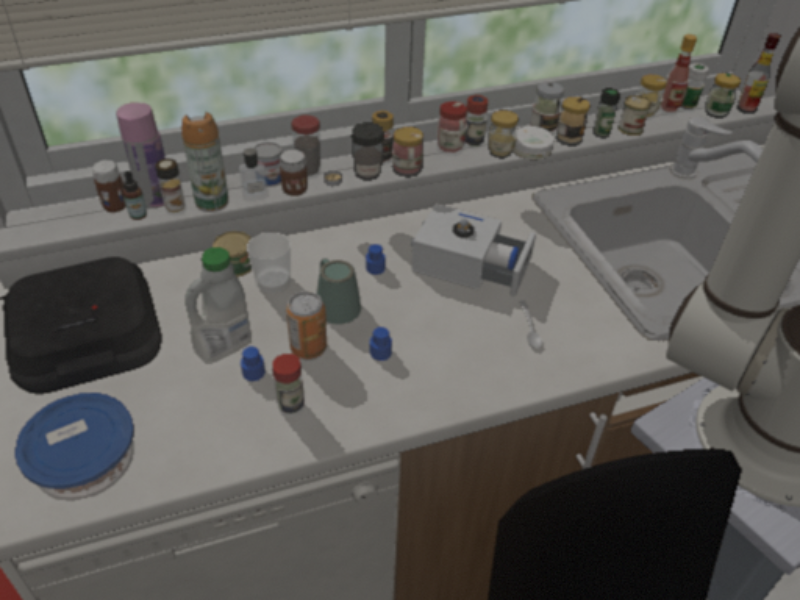

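View pics/2.png

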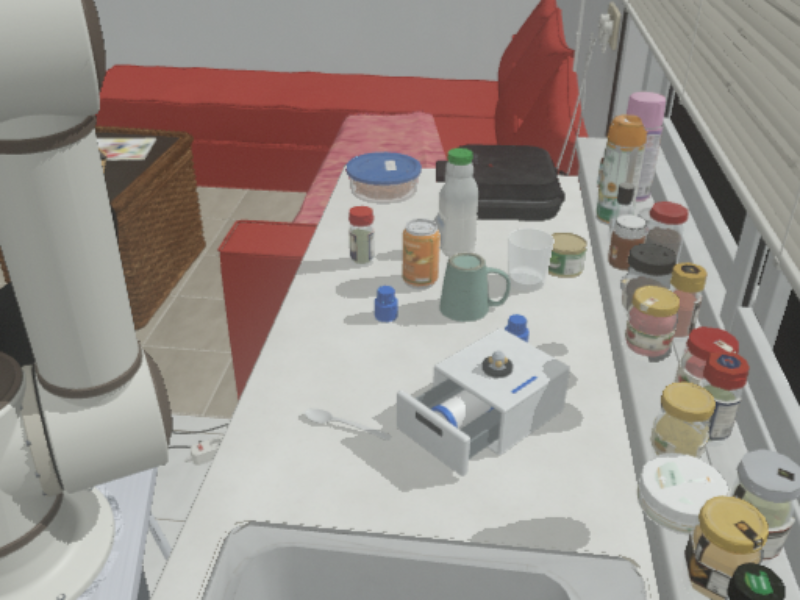

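Scene view (800x600 px): blue caps stand at (380,344), (375,260) and (252,364). The filter's stud is at (463,229), with the open drawer to its right, front at about (523,260). In the side view, caps are at (386,303) and (516,328), the stud is at (497,362), and the drawer front spans (398,400)–(467,467). I'll measure these now.

```bash
cat > h.py <<'E'
import cv2,numpy as np
from workcell import *
def cal(n):
    c=get_calibration(n);R=cv2.Rodrigues(c['rvec'])[0]
    return c,R,np.ravel(c['tvec'])
def ray(n,uv):
    c,R,t=cal(n);d=R.T@np.array([(uv[0]-c['cx'])/c['fx'],(uv[1]-c['cy'])/c['fy'],1.]);return -R.T@t,d
def plane(n,uv,z):
    o,d=ray(n,uv);return o+d*(z-o[2])/d[2]
def proj(n,p):
    c,R,t=cal(n);q=R@np.array(p)+t;return np.array([c['fx']*q[0]/q[2]+c['cx'],c['fy']*q[1]/q[2]+c['cy']])
def tri(ps):
    A=np.zeros((3,3));b=np.zeros(3)
    for n,uv in ps:
        o,d=ray(n,uv);d=d/np.linalg.norm(d);M=np.eye(3)-np.outer(d,d);A+=M;b+=M@o
    return np.linalg.solve(A,b)
def blue(im):
    h=cv2.cvtColor(im,cv2.COLOR_RGB2HSV)
    m=cv2.inRange(h,(105,130,60),(128,255,255))
    n,l,s,c=cv2.connectedComponentsWithStats(m)
    return [(s[i],c[i]) for i in range(1,n) if s[i][4]>60]
E
python3 - <<'E'
from h import *
a=np.load('a.npy');b=np.load('b.npy')
for n,im in(('scene',a),('side',b)):
    for s,c in blue(im):
        p=plane(n,c,.024);print(n,s,c.round(1),p.round(3),np.hypot(p[0],p[1]).round(3))
def up(im,x,y,w,h,W,H): return cv2.resize(im[y:y+h,x:x+w,::-1],(W,H),interpolation=cv2.INTER_CUBIC)
cv2.imwrite('pics/3.png',np.hstack([up(a,255,125,100,75,400,300),up(b,245,205,130,100,400,300)]))
cv2.imwrite('pics/3.png',np.vstack([up(a,255,125,100,75,800,600)[:600:2,::1],up(b,245,205,130,100,800,600)[::2]])) if 0 else None
cv2.imwrite('pics/4.png',up(a,255,130,96,64,792,528))
cv2.imwrite('pics/5.png',up(b,250,205,120,96,750,600))
cv2.imwrite('pics/6.png',np.hstack([up(a,220,190,48,48,400,400),up(b,225,170,48,48,400,400)]))
E
```

```text
scene [155 223  10  14  74] [159. 228.] [0.592 0.631 0.024] 0.866
```

View pics/4.png

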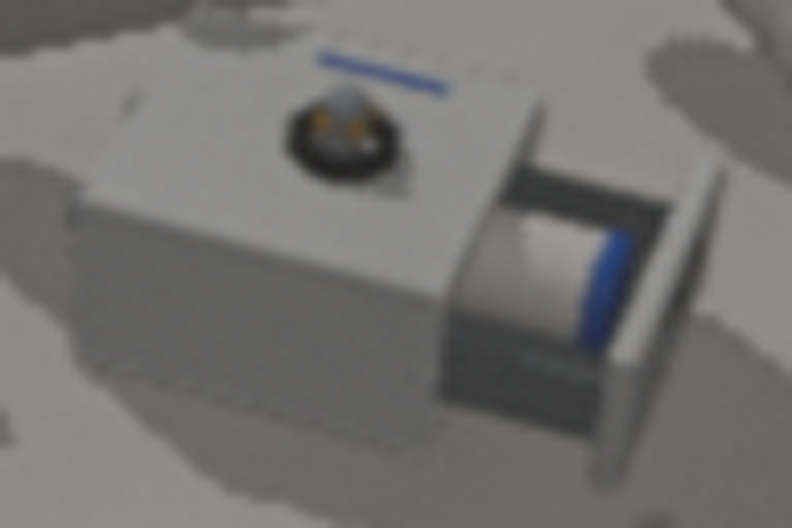

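View pics/5.png

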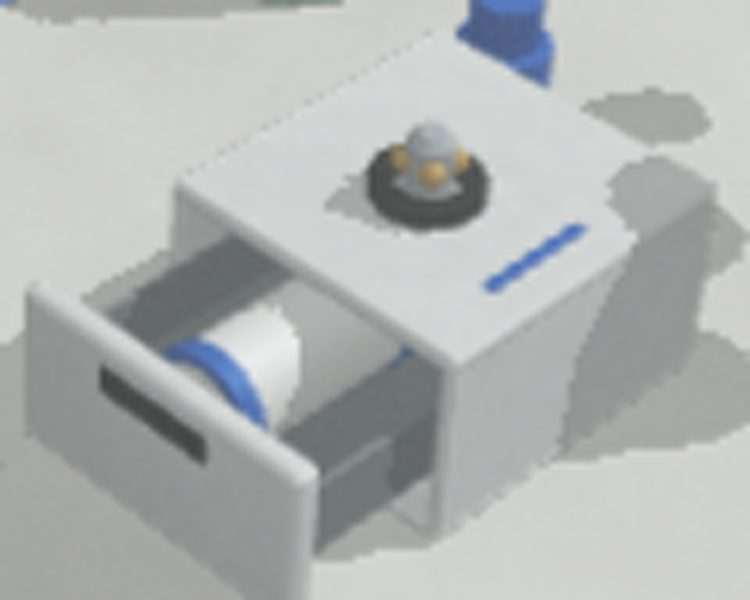

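View pics/6.png

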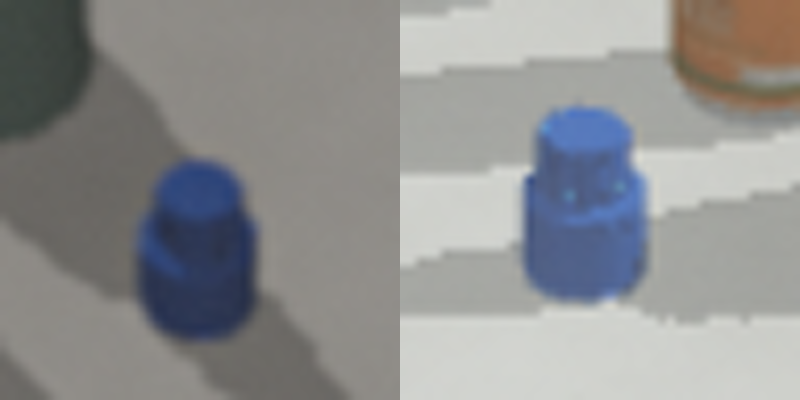

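Pictures 4 and 5 show the filter with its stud, brass balls and drawer clearly. Picture 6 is an enlarged crop of the candidate cap, the blue one at scene (380,344) / side (386,303): skirt plus knob, as described. I'll compare base distances for all three caps before reaching for it.

```bash
python3 - <<'E'
from h import *
k=.64
for nm,uv in (('A',(380,332)),('B',(375,250)),('C',(252,352))):
    p=plane('scene',np.array(uv)*k,.053);print(nm,p.round(4),np.hypot(*p[:2]).round(3))
sc=lambda x,y:(255+x/8.25,130+y/8.25)
sd=lambda x,y:(250+x/6.25,205+y/6.25)
A=tri([('scene',(244,212.8)),('side',(247.2,185.6))]);print('capA top tri',A.round(4),plane('side',(247.2,185.6),.053).round(4),plane('scene',(244,212.8),.053).round(4))
for nm,f,n,pts,z in(('top side','',0,[('side',sd(178,182)),('side',sd(458,362)),('side',sd(715,185)),('side',sd(440,35)),('scene',sc(85,195)),('scene',sc(445,295)),('scene',sc(540,95))],.08),
 ('face','',0,[('side',sd(32,285)),('side',sd(312,475)),('scene',sc(720,160)),('scene',sc(620,365))],.072),
 ('ring','',0,[('side',sd(428,183)),('scene',sc(343,138))],.084)):
    for c,uv in pts: print(nm,c,plane(c,uv,z).round(4))
print('tip',tri([('side',sd(431,126)),('scene',sc(345,92))]).round(4))
E
```

```text
A [0.4961 0.4272 0.053 ] 0.655
B [0.684  0.3157 0.053 ] 0.753
C [0.5723 0.631  0.053 ] 0.852
capA top tri [0.4974 0.4246 0.0505] [0.498  0.4219 0.053 ] [0.4939 0.426  0.053 ]
top side side [0.5331 0.1741 0.08  ]
top side side [0.6045 0.0693 0.08  ]
top side side [0.7166 0.1467 0.08  ]
top side side [0.6455 0.2479 0.08  ]
top side scene [0.6415 0.2539 0.08  ]
top side scene [0.5283 0.179  0.08  ]
top side scene [0.5988 0.0766 0.08  ]
face side [0.4767 0.136  0.072 ]
face side [0.549  0.0333 0.072 ]
face scene [0.5404 0.038  0.072 ]
face scene [0.4732 0.1445 0.072 ]
ring side [0.6169 0.1566 0.084 ]
ring scene [0.6139 0.1582 0.084 ]
tip [0.616  0.159  0.1055]
```

Cap A (380,344) is 0.655 m from the base, against 0.753 m for B (375,260) and 0.852 m for C (252,364). A is the one meant, and the crop in picture 6 confirmed its shape. Next I'll check where the spoon lies and raise the arm over there.

```bash
python3 - <<'E'
from h import *
for uv in ((522,305),(538,345)): print(plane('scene',np.array(uv)*.64,.005).round(3))
for uv in ((310,415),(380,432)): print(plane('side',np.array(uv)*.64,.005).round(3))
E
```

```text
[0.449 0.138 0.005]
[0.356 0.182 0.005]
[0.358 0.183 0.005]
[0.451 0.135 0.005]
```

Careful with the scale: shifts go in shares of 0.75 m and turns go in shares of 180 degrees. That gives: 58.4 cm / 75 = 0.7787, 55 cm / 75 = 0.7333, 0.293 rad / 3.1416 = 0.0933.

Call:
servo_tool --claw 1 --pt "0.0253 0.0493 0 0.0064" --pt "0.0507 0.0973 0 0.0127" --pt "0.076 0.1467 0 0.0191" --pt "0.1013 0.1947 0 0.0255" --pt "0.1267 0.244 0 0.0318" --pt "0.1507 0.2933 0 0.0382" --pt "0.176 0.3413 0 0.0446" --pt "0.2013 0.3907 0 0.0509" --pt "0.2267 0.44 0 0.0573" --pt "0.252 0.488 0 0.0637" --pt "0.2773 0.5373 0 0.07" --pt "0.3013 0.5867 0 0.0764" --pt "0.3267 0.6347 0 0.0828" --pt "0.352 0.684 0 0.0891" --pt "0.3773 0.7333 0 0.0923" --pt "0.4027 0.7787 0 0.0933" --pt "0.4027 0.7787 0 0.0933" --pt "0.4027 0.7787 0 0.0933" --pt "0.4027 0.7787 0 0.0933" --pt "0.4027 0.7787 0 0.0933"

```text
time: 1.77
ee_pos: [0.4682, 0.059, 0.2005]
tcp_rot: [180.0, 0.0, 34.4]
wrist_force: [0.8, 0.9, -0.6]
opening: -0.0
grasp_force: 0.0
```

```bash
cat >> h.py <<'E'
from scipy.spatial.transform import Rotation as Ro
def wplane(o,uv,z):
    c=get_calibration('wrist');T=np.eye(4);T[:3,:3]=Ro.from_euler('xyz',o['tcp_rot'],degrees=True).as_matrix();T[:3,3]=o['ee_pos']
    T=T@c['tool_from_camera'];d=T[:3,:3]@np.array([(uv[0]-c['cx'])/c['fx'],(uv[1]-c['cy'])/c['fy'],1.]);p=T[:3,3]
    return p+d*(z-p[2])/d[2]
E
python3 - <<'E'
from h import *
import pickle
o=get_obs();w=camera('wrist');pickle.dump((o,w),open('w1.pkl','wb'))
cv2.imwrite('pics/7.png',cv2.resize(w[:,:,::-1],(800,600)))
E
```

```text
(no output)
```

View pics/7.png

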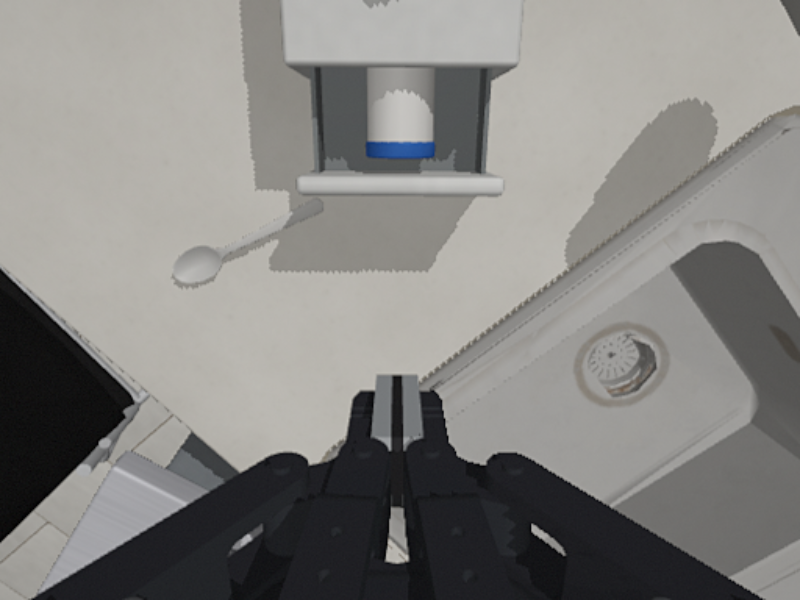

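Wrist view: the drawer front is level at rows 175–193, centred at u≈400, with the fingers at u≈397. Yaw and lateral alignment are good, and the spoon (175–325, 200–285) is clear of the fingers. I'll lower and start the push.

To row units: -16.4 cm / 75 = -0.2187, -16.2 cm / 75 = -0.216.

Call:
servo_tool --pt "0 0 -0.04 0" --pt "0 0 -0.08 0" --pt "0 0 -0.12 0" --pt "0 0 -0.16 0" --pt "0 0 -0.1933 0" --pt "0 0 -0.216 0" --pt "0.0107 0.008 -0.2187 0" --pt "0.0213 0.0147 -0.2187 0" --pt "0.0333 0.0227 -0.2187 0" --pt "0.044 0.0307 -0.2187 0" --pt "0.0547 0.0373 -0.2187 0" --pt "0.0653 0.0453 -0.2187 0" --pt "0.0707 0.0493 -0.2187 0" --pt "0.076 0.0533 -0.2187 0" --pt "0.08 0.0547 -0.2187 0" --pt "0.0827 0.056 -0.2187 0" --pt "0.0827 0.056 -0.2187 0"

```text
time: 3.23
ee_pos: [0.5309, 0.1021, 0.0364]
tcp_rot: [-180.0, -0.0, 34.4]
wrist_force: [-0.6, 0.2, -0.3]
opening: -0.0
grasp_force: 0.0
```

To row units: 0.6 cm / 75 = 0.008, 0.5 cm / 75 = 0.0067.

Call:
servo_tool --pt "0.0027 0.0013 0 0" --pt "0.0053 0.0033 0 0" --pt "0.0067 0.0047 0 0" --pt "0.008 0.0053 0 0"

```text
time: 3.57
ee_pos: [0.5367, 0.1058, 0.0365]
tcp_rot: [180.0, 0.0, 34.4]
wrist_force: [-1.4, -1.0, -0.4]
opening: -0.0
grasp_force: 0.6
```

To row units: 0.3 cm / 75 = 0.004, 0.2 cm / 75 = 0.0027.

Call:
servo_tool --pt "0.0013 0.0013 0 0" --pt "0.0027 0.002 0 0" --pt "0.004 0.0027 0 0"

```text
time: 3.82
ee_pos: [0.5391, 0.1076, 0.0364]
tcp_rot: [-180.0, 0.1, 34.4]
wrist_force: [-4.7, -3.6, 3.0]
opening: 0.0003
grasp_force: 3.3
```

To row units: 0.3 cm / 75 = 0.004, 0.2 cm / 75 = 0.0027.

Call:
servo_tool --pt "0.0013 0.0013 0 0" --pt "0.0027 0.002 0 0" --pt "0.004 0.0027 0 0"

```text
time: 4.07
ee_pos: [0.5418, 0.1094, 0.0364]
tcp_rot: [-180.0, 0.1, 34.4]
wrist_force: [-5.2, -2.9, 3.0]
opening: 0.0001
grasp_force: 3.1
```

To row units: 0.3 cm / 75 = 0.004, 0.2 cm / 75 = 0.0027.

Call:
servo_tool --pt "0.0013 0.0013 0 0" --pt "0.0027 0.002 0 0" --pt "0.004 0.0027 0 0"

```text
time: 4.32
ee_pos: [0.5459, 0.1121, 0.0366]
tcp_rot: [-180.0, -0.0, 34.4]
wrist_force: [0.4, 0.3, 0.2]
opening: -0.0002
grasp_force: 0.0
```

To row units: 0.3 cm / 75 = 0.004, 0.2 cm / 75 = 0.0027.

Call:
servo_tool --pt "0.0013 0.0013 0 0" --pt "0.0027 0.002 0 0" --pt "0.004 0.0027 0 0"

```text
time: 4.57
ee_pos: [0.5473, 0.1131, 0.0364]
tcp_rot: [-180.0, 0.2, 34.4]
wrist_force: [-12.6, -6.4, 7.3]
opening: -0.0002
grasp_force: 7.2
```

The resistance dropped, then the drawer met its stop at 14 N, so it is home. Backing off, lifting, and going to look at the cap.

To row units: 27.7 cm / 75 = 0.3693, 16.4 cm / 75 = 0.2187.

Call:
servo_tool --claw 0.4 --force 70 --pt "-0.0267 -0.0173 0 0" --pt "-0.0533 -0.0333 0 0" --pt "-0.0667 -0.04 0.04 0" --pt "-0.0667 -0.04 0.0933 0" --pt "-0.0667 -0.04 0.1467 0" --pt "-0.0667 0 0.1867 0" --pt "-0.08 0.0467 0.2187 0" --pt "-0.08 0.1 0.2187 0" --pt "-0.0933 0.1533 0.2187 0" --pt "-0.1067 0.2067 0.2187 0" --pt "-0.12 0.26 0.2187 0" --pt "-0.1333 0.3133 0.2187 0" --pt "-0.1333 0.3667 0.2187 0" --pt "-0.1333 0.3693 0.2187 0" --pt "-0.1333 0.3693 0.2187 0" --pt "-0.1333 0.3693 0.2187 0"

```text
time: 5.9
ee_pos: [0.4673, 0.3661, 0.2002]
tcp_rot: [-178.7, 0.1, 37.4]
wrist_force: [0.4, -1.3, -0.2]
opening: 0.0515
grasp_force: 0.0
```

```bash
python3 - <<'E'
from h import *
import pickle
o=get_obs();print(o['ee_pos'],o['tcp_rot'],o['opening'],o['time']);w=camera('wrist');b=camera('side');pickle.dump((o,w),open('w2.pkl','wb'));np.save('b2.npy',b)
cv2.imwrite('pics/8.png',np.hstack([cv2.resize(w[:,:,::-1],(480,360)),cv2.resize(b[200:310,245:375,::-1],(320,270),interpolation=2).copy().__class__ and cv2.copyMakeBorder(cv2.resize(b[200:310,245:375,::-1],(320,270),interpolation=2),0,90,0,0,0)]))
E
```

```text
[0.46729018 0.36607832 0.20019861] [-1.78664677e+02  7.57261344e-02  3.74227888e+01] 0.05153213782043682 5.9
```

View pics/8.png

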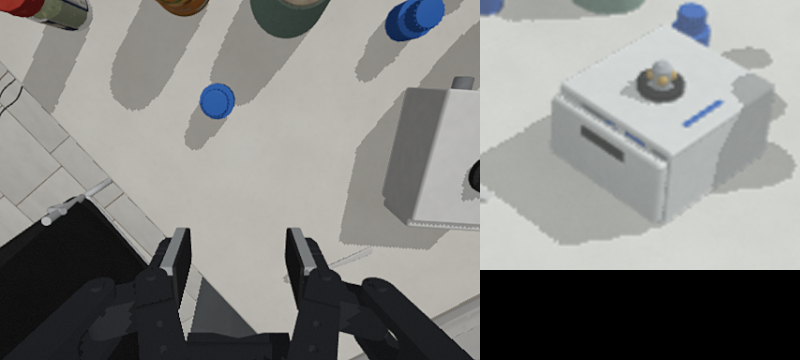

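Drawer front is flush (side crop). In the wrist view the cap's knob top is at (219,99), and its surroundings are clear. I'll let the arm settle, then measure.

Call:
servo_tool --pt "0 0 0 0" --pt "0 0 0 0" --pt "0 0 0 0"

```text
time: 6.25
ee_pos: [0.4674, 0.3658, 0.2009]
tcp_rot: [-178.6, 0.0, 37.4]
wrist_force: [-0.6, -0.8, -0.2]
opening: 0.0514
grasp_force: 0.0
```

```bash
python3 - <<'E'
from h import *
o=get_obs();print(o['ee_pos'],o['tcp_rot'],o['opening'],o['time']);w=camera('wrist')
h=cv2.cvtColor(w,cv2.COLOR_RGB2HSV);m=cv2.inRange(h,(98,120,50),(130,255,255))
n,l,s,c=cv2.connectedComponentsWithStats(m)
for i in range(1,n):
    if s[i][4]>100:print(s[i],c[i],wplane(o,c[i],.042).round(4))
i=max(range(1,n),key=lambda i:s[i][4]*(s[i][0]<330)); x,y,W,H,_=s[i]
cv2.imwrite('pics/9.png',cv2.resize(w[y-10:y+H+10,x-10:x+W+10,::-1],None,fx=8,fy=8,interpolation=2));print(x-10,y-10)
E
```

```text
[0.46738933 0.36577182 0.2008979 ] [-1.78648190e+02  1.79455685e-03  3.73838994e+01] 0.05137889590500682 6.25
[ 410    0   64   44 2079] [440.22366522  19.91438191] [0.6825 0.317  0.042 ]
[ 213   89   37   38 1089] [231.15243343 107.54453627] [0.4992 0.4256 0.042 ]
203 79
```

View pics/9.png

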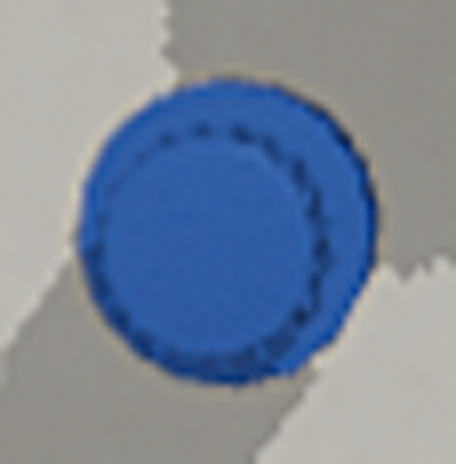

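The crop shows the knob top circle centred at crop (210,245), i.e. image (229.3,109.6). The skirt circle is centred at (231.5,108).

```bash
python3 - <<'E'
from h import *
o=get_obs();print(o['q'].round(1) if hasattr(o['q'],'round') else o['q'])
print(wplane(o,(229.25,109.6),.053),wplane(o,(231.5,108),.031))
E
```

```text
[ 37.3  11.1  17.   95.8   1.4 179.9]
[0.49762787 0.42560317 0.053     ] [0.497837   0.42545352 0.031     ]
```

To row units: 1 cm / 75 = 0.0133, 0.5 cm / 75 = 0.0067, -0.05 rad / 3.1416 = -0.0159.

Call:
servo_tool --pt "0.0067 0.0067 0 -0.0159" --pt "0.0133 0.0133 0 -0.0159" --pt "0.0133 0.0133 0 -0.0159" --pt "0.0133 0.0133 0 -0.0159"

```text
time: 6.63
ee_pos: [0.4855, 0.3652, 0.2002]
tcp_rot: [-178.0, 0.1, 36.0]
wrist_force: [-0.2, -0.2, 0.9]
opening: 0.0516
grasp_force: 0.0
```

Joint 6 is at its limit at this yaw (q6 = 180). I'll turn the tool to a larger yaw.

To row units: 0.4 rad / 3.1416 = 0.1273.

Call:
servo_tool --pt "0 0 0 0.0382" --pt "0 0 0 0.0764" --pt "0 0 0 0.1146" --pt "0 0 0 0.1273" --pt "0 0 0 0.1273" --pt "0 0 0 0.1273" --pt "0 0 0 0.1273"

```text
time: 7.22
ee_pos: [0.4852, 0.3652, 0.2006]
tcp_rot: [-178.0, 0.0, 58.8]
wrist_force: [-0.5, 0.7, 0.1]
opening: 0.0516
grasp_force: 0.0
```

A residual 2° tilt got baked into the command at the joint limit. There is time, so I'll cancel it by going round to the opposite limit of joint 6, where the effect is mirrored.

To row units: 0.122 rad / 3.1416 = 0.0388.

Call:
servo_tool --pt "0 0 0 0.0388" --pt "0 0 0 0.0777" --pt "0 0 0 0.1165" --pt "0 0 0 0.1553" --pt "0 0 0 0.1942" --pt "0 0 0 0.233" --pt "0 0 0 0.2718" --pt "0 0 0 0.3107" --pt "0 0 0 0.3495" --pt "0 0 0 0.3883" --pt "0 0 0 0.4272" --pt "0 0 0 0.466" --pt "0 0 0 0.5048" --pt "0 0 0 0.5437" --pt "0 0 0 0.5825" --pt "0 0 0 0.6213" --pt "0 0 0 0.6602" --pt "0 0 0 0.699" --pt "0 0 0 0.7378" --pt "0 0 0 0.7767"

```text
time: 8.88
ee_pos: [0.4853, 0.3651, 0.2005]
tcp_rot: [-178.0, 0.0, -161.0]
wrist_force: [0.6, -0.5, 0.5]
opening: 0.0511
grasp_force: 0.0
```

To row units: 2.44 rad / 3.1416 = 0.7767.

Call:
servo_tool --pt "0 0 0 0.0388" --pt "0 0 0 0.0777" --pt "0 0 0 0.1165" --pt "0 0 0 0.1553" --pt "0 0 0 0.1942" --pt "0 0 0 0.233" --pt "0 0 0 0.2718" --pt "0 0 0 0.3107" --pt "0 0 0 0.3495" --pt "0 0 0 0.3883" --pt "0 0 0 0.4272" --pt "0 0 0 0.466" --pt "0 0 0 0.5048" --pt "0 0 0 0.5437" --pt "0 0 0 0.5825" --pt "0 0 0 0.6213" --pt "0 0 0 0.6602" --pt "0 0 0 0.699" --pt "0 0 0 0.7378" --pt "0 0 0 0.7767"

```text
time: 10.55
ee_pos: [0.4853, 0.3651, 0.2006]
tcp_rot: [-178.0, 0.0, -21.2]
wrist_force: [-0.6, 0.2, -0.7]
opening: 0.0514
grasp_force: 0.0
```

To row units: 0.93 rad / 3.1416 = 0.296.

Call:
servo_tool --pt "0 0 0 0.0388" --pt "0 0 0 0.0777" --pt "0 0 0 0.1165" --pt "0 0 0 0.1553" --pt "0 0 0 0.1942" --pt "0 0 0 0.233" --pt "0 0 0 0.2718" --pt "0 0 0 0.296" --pt "0 0 0 0.296"

```text
time: 11.3
ee_pos: [0.4854, 0.3651, 0.2005]
tcp_rot: [-178.0, 0.1, 31.9]
wrist_force: [0.2, -0.3, 0.0]
opening: 0.0514
grasp_force: 0.0
```

```bash
python3 - <<'E'
from h import *
o=get_obs();print(o['q'],o['ee_pos'],o['tcp_rot'],o['time'])
E
```

```text
[  35.92710548   13.00152242   19.10296383   96.01360262    1.96787489
 -175.98830912] [0.48535985 0.36508391 0.20045542] [-1.78030801e+02  5.00218171e-02  3.19177829e+01] 11.3
```

Now 4° from the limit. I'll drive slightly past it.

To row units: 0.14 rad / 3.1416 = 0.0446.

Call:
servo_tool --pt "0 0 0 0.0318" --pt "0 0 0 0.0382" --pt "0 0 0 0.0446" --pt "0 0 0 0.0446"

```text
time: 11.63
ee_pos: [0.4736, 0.3802, 0.2005]
tcp_rot: [-178.8, 0.0, 38.0]
wrist_force: [0.1, 0.2, 0.6]
opening: 0.0514
grasp_force: 0.0
```

To row units: 0.08 rad / 3.1416 = 0.0255.

Call:
servo_tool --pt "0 0 0 0.0127" --pt "0 0 0 0.0255" --pt "0 0 0 0.0318" --pt "0 0 0 0.0318"

```text
time: 11.97
ee_pos: [0.4558, 0.4005, 0.2005]
tcp_rot: [-180.0, 0.1, 41.2]
wrist_force: [-0.5, -0.8, -0.1]
opening: 0.0511
grasp_force: 0.0
```

Tilt is cancelled. Turning to yaw ≈0 and moving over the cap.

To row units: -9 cm / 75 = -0.12, -6 cm / 75 = -0.08, -0.72 rad / 3.1416 = -0.2292.

Call:
servo_tool --pt "0.008 0.0053 0 -0.0382" --pt "0.016 0.0107 0 -0.0764" --pt "0.0267 0.016 0 -0.1146" --pt "0.04 0.024 0 -0.1528" --pt "0.048 0.0293 0 -0.191" --pt "0.056 0.0333 0 -0.2292" --pt "0.056 0.0333 -0.04 -0.2292" --pt "0.056 0.0333 -0.08 -0.2292" --pt "0.056 0.0333 -0.12 -0.2292" --pt "0.056 0.0333 -0.12 -0.2292" --pt "0.056 0.0333 -0.12 -0.2292"

```text
time: 12.88
ee_pos: [0.4982, 0.4235, 0.1095]
tcp_rot: [179.9, 0.2, -0.2]
wrist_force: [-0.1, -0.2, 1.6]
opening: 0.051
grasp_force: 0.0
```

```bash
python3 - <<'E'
from h import *
o=get_obs();print(o['q'],o['ee_pos'],o['tcp_rot'],o['time']);w=camera('wrist')
h=cv2.cvtColor(w,cv2.COLOR_RGB2HSV);m=cv2.inRange(h,(98,120,50),(130,255,255))
n,l,s,c=cv2.connectedComponentsWithStats(m)
for i in range(1,n):
    if s[i][4]>100:print(s[i],c[i],wplane(o,c[i],.042).round(4))
cv2.imwrite('pics/10.png',cv2.resize(w[:,:,::-1],(800,600)))
E
```

```text
[ 4.03410829e+01  1.88696595e+01  1.62145746e+01  8.75847090e+01
  5.46474286e-02 -1.39477266e+02] [0.49817765 0.42349504 0.10945531] [179.88573334   0.2177857   -0.18198248] 12.8833
[ 229  159   46   55 1910] [251.74502618 186.07068063] [0.5034 0.4257 0.042 ]
```

```bash
python3 - <<'E'
from h import *
o=get_obs()
for v,z,d in((159,0,-.02),(159,.031,-.02),(214,.053,.014),(214,.031,.02)): 
    p=wplane(o,(252,v),z);print(v,z,p.round(4),'axis x',(p[0]+d).round(4))
for u,z,r in ((229,.031,-.02),(275,.031,.02)):print(wplane(o,(u,186),z)[1]+r)
E
```

```text
159 0 [0.5166 0.4266 0.    ] axis x 0.4966
159 0.031 [0.5237 0.4264 0.031 ] axis x 0.5037
214 0.053 [0.4837 0.4265 0.053 ] axis x 0.4977
214 0.031 [0.4743 0.4266 0.031 ] axis x 0.4943
0.42617584920757906
0.4268931956899609
```

Cap axis ≈ (0.4975, 0.4265). Lowering onto the knob and gripping.

To row units: -7.5 cm / 75 = -0.1, -0.05 cm / 75 = -0.0007.

Call:
servo_tool --pt "-0.0007 0.004 -0.0333 0" --pt "-0.0007 0.004 -0.0667 0" --pt "-0.0007 0.004 -0.0893 0" --pt "-0.0007 0.004 -0.1 0" --pt "-0.0007 0.004 -0.1 0"

```text
time: 13.35
ee_pos: [0.4986, 0.4273, 0.0358]
tcp_rot: [-180.0, 0.1, -0.2]
wrist_force: [-0.5, -0.2, -0.0]
opening: 0.0509
grasp_force: 0.0
```

Call:
servo_tool --claw 1 --force 80 --pt "0 0 0 0" --pt "0 0 0 0" --pt "0 0 0 0" --pt "0 0 0 0" --pt "0 0 0 0" --pt "0 0 0 0"

```text
time: 13.85
ee_pos: [0.4987, 0.4273, 0.0359]
tcp_rot: [-180.0, 0.1, -0.2]
wrist_force: [1.0, -0.0, 1.0]
opening: 0.0002
grasp_force: 0.0
```

The fingers closed on nothing, so I need to look.

```bash
python3 - <<'E'
from h import *
w=camera('wrist');b=camera('side');a=camera('scene')
f=lambda i,x,y,s:cv2.resize(i[y:y+s*3//4,x:x+s,::-1],(400,300),interpolation=2)
cv2.imwrite('pics/11.png',np.vstack([np.hstack([f(w,0,0,512),f(w,160,100,200)]),np.hstack([f(b,190,140,120),f(a,190,170,120)])]))
for n,i in(('w',w),('b',b),('a',a)):
    m=cv2.inRange(cv2.cvtColor(i,cv2.COLOR_RGB2HSV),(98,110,40),(130,255,255))
    k,l,s,c=cv2.connectedComponentsWithStats(m)
    print(n,[(s[j].tolist(),c[j].round(1).tolist()) for j in range(1,k) if s[j][4]>60])
E
```

```text
w [([226, 184, 63, 69, 3125], [257.5, 216.8])]
b [([240, 183, 14, 22, 177], [247.8, 192.7]), ([326, 202, 12, 16, 88], [332.4, 207.7])]
a [([237, 211, 13, 19, 202], [243.2, 220.0]), ([155, 222, 13, 21, 203], [160.8, 232.4]), ([11, 252, 70, 58, 2599], [46.4, 281.5])]
```

View pics/11.png

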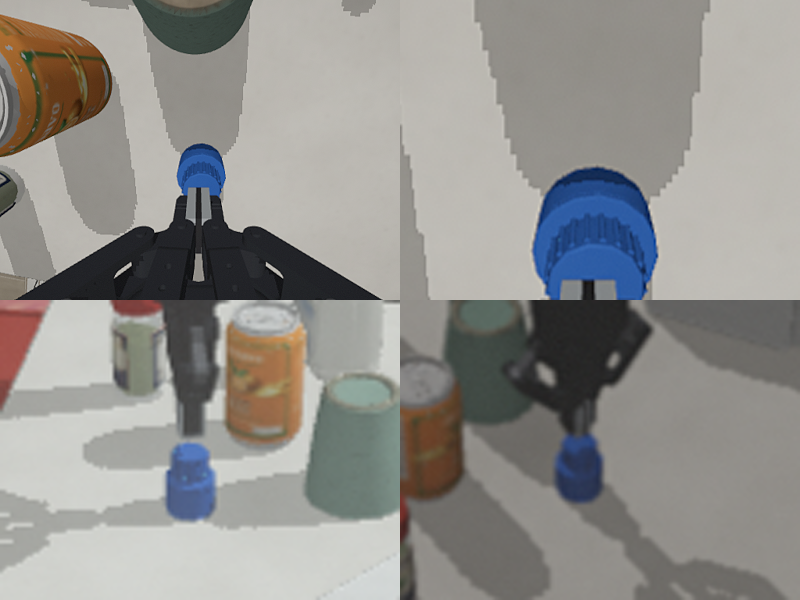

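The tips (side px ≈(247.6,180.5), scene ≈(244,209)) shut just above or behind the knob. The cap is undisturbed at side (248,193), scene (243,220). I'll compare the reported TCP with the triangulated tip.

```bash
python3 - <<'E'
from h import *
o=get_obs();print(o['ee_pos'],o['opening'],o['wrist_force'],o['time'],o['grasp_force'])
for n in('side','scene'):print(n,proj(n,o['ee_pos']),'knob top',proj(n,[.4977,.4262,.053]),'rim',proj(n,[.4977,.4262,0]))
print(tri([('side',(247.6,180.5)),('scene',(244,209))]))
c=get_calibration('wrist');T=np.linalg.inv(c['tool_from_camera']);p=T@[0,0,0,1];print(p[:3],p[0]/p[2]*c['fx']+c['cx'],p[1]/p[2]*c['fy']+c['cy'])
E
```

```text
[0.49850261 0.42720455 0.0355725 ] 0.00023972584595350984 [ 0.15954804 -0.09081837 -0.34959864] 14.0 0.0
side [247.12599056 190.16135756] knob top [246.85535042 184.73085478] rim [246.9061672  201.69553406]
scene [242.62465042 216.411827  ] knob top [243.16692297 211.9698046 ] rim [242.96221173 225.33867838]
[0.49806643 0.42482651 0.06533521]
[0.00077064 0.02229683 0.19016688] 255.01190371448786 228.45582477563633
```

Both external views put the shut tips at z≈0.065 against the reported 0.036. The wrist view agrees that they sit about 3 cm behind the nominal TCP. I'll trust what I measure: reopen, go about 2.8 cm lower, and close again while watching the forces.

To row units: -2.8 cm / 75 = -0.0373, -2.6 cm / 75 = -0.0347.

Call:
servo_tool --claw 0.4 --pt "0 0 0.004 0" --pt "0 0 0.004 0" --pt "-0.0013 -0.0013 0.004 0" --pt "-0.0013 -0.0013 0.004 0" --pt "-0.0013 -0.0013 -0.0133 0" --pt "-0.0013 -0.0013 -0.0267 0" --pt "-0.0013 -0.0013 -0.0347 0" --pt "-0.0013 -0.0013 -0.0373 0" --pt "-0.0013 -0.0013 -0.0373 0"

```text
time: 14.75
ee_pos: [0.4969, 0.4257, 0.006]
tcp_rot: [179.9, 0.2, -0.2]
wrist_force: [-0.5, 0.4, -0.0]
opening: 0.0512
grasp_force: 0.0
```

Call:
servo_tool --claw 1 --force 60 --pt "0 0 0 0" --pt "0 0 0 0" --pt "0 0 0 0" --pt "0 0 0 0" --pt "0 0 0 0" --pt "0 0 0 0"

```text
time: 15.25
ee_pos: [0.4978, 0.4265, 0.0081]
tcp_rot: [-179.9, 0.0, -0.2]
wrist_force: [0.6, -1.1, 4.3]
opening: 0.0254
grasp_force: 59.0
```

Gripped (59 N, 25 mm). Lifting and carrying to a look-point before the stud.

To row units: -26.8 cm / 75 = -0.3573, -26 cm / 75 = -0.3467.

Call:
servo_tool --pt "0 0 0.02 0" --pt "0 0 0.06 0" --pt "0 0 0.1067 0" --pt "0 0 0.1533 0" --pt "0 0 0.2 0" --pt "0.0107 -0.0453 0.2133 0" --pt "0.0213 -0.0893 0.2133 0" --pt "0.032 -0.1333 0.2133 0" --pt "0.0413 -0.1787 0.2133 0" --pt "0.052 -0.224 0.2133 0" --pt "0.0627 -0.2667 0.2133 0" --pt "0.072 -0.312 0.2133 0" --pt "0.08 -0.3467 0.2133 0" --pt "0.0827 -0.3573 0.2133 0" --pt "0.0827 -0.3573 0.2133 0" --pt "0.0827 -0.3573 0.2133 0"

```text
time: 16.58
ee_pos: [0.5595, 0.1584, 0.1674]
tcp_rot: [-180.0, 0.1, -0.2]
wrist_force: [-0.7, -0.2, -0.9]
opening: 0.0254
grasp_force: 59.1
```

```bash
python3 - <<'E'
from h import *
import pickle
o=get_obs();print(o['q'],o['ee_pos'],o['tcp_rot'],o['opening'],o['grasp_force'],o['time'])
w=camera('wrist');a=camera('scene');b=camera('side');pickle.dump((o,w,a,b),open('w3.pkl','wb'))
f=lambda i,x,y,s:cv2.resize(i[y:y+s*3//4,x:x+s,::-1],(400,300),interpolation=2)
cv2.imwrite('pics/12.png',np.vstack([np.hstack([f(w,0,0,512),f(w,160,80,200)]),np.hstack([f(b,240,150,130),f(a,240,90,130)])]))
E
```

```text
[ 1.57798855e+01  8.86105708e+00  1.06608691e+01  9.18843461e+01
  5.31903847e-02 -1.63991954e+02] [0.55945087 0.15840118 0.16736305] [-1.79972184e+02  9.59245802e-02 -2.28176385e-01] 0.025369503773242156 59.09926950931549 16.5833
```

View pics/12.png

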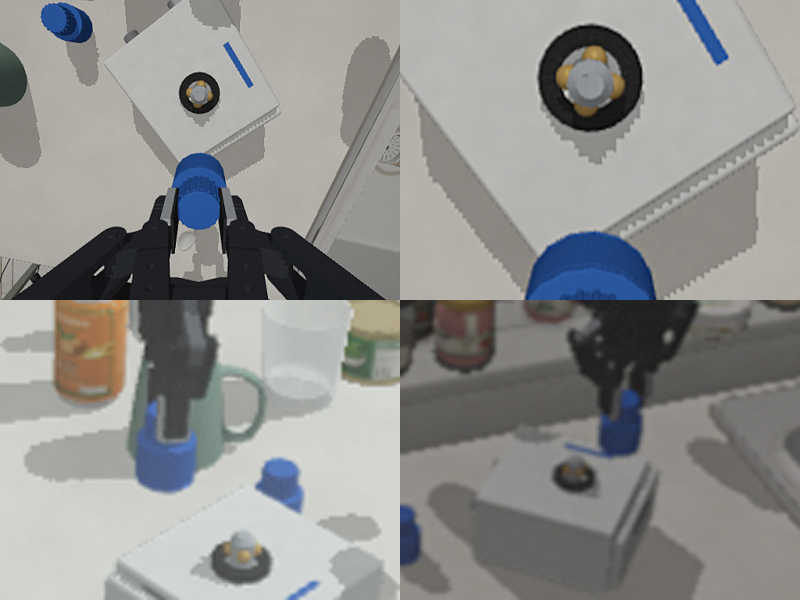

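Wrist view: seal ring centre is near panel-2 (591,77), i.e. image (255.5,118.5). The held cap hangs upright with its skirt front edge at image row ≈196, and the drawer is shut. I'll measure both precisely.

```bash
python3 - <<'E'
from h import *
import pickle
o,w,a,b=pickle.load(open('w3.pkl','rb'))
g=cv2.cvtColor(w,cv2.COLOR_RGB2GRAY)
m=np.zeros_like(g);m[85:155,220:295]=(g[85:155,220:295]<70)*255
cs,_=cv2.findContours(m,cv2.RETR_EXTERNAL,cv2.CHAIN_APPROX_NONE);c=max(cs,key=len);e=cv2.fitEllipse(c);print(e,cv2.boundingRect(c))
for z in(.080,.084,.087):print(z,wplane(o,e[0],z).round(4))
h=cv2.cvtColor(w,cv2.COLOR_RGB2HSV);bm=cv2.inRange(h,(98,120,40),(130,255,255))
k,l,s,cc=cv2.connectedComponentsWithStats(bm);j=max(range(1,k),key=lambda i:s[i][4]*(s[i][1]>150));print(s[j])
t=o['ee_pos'];x,y,W,H,_=s[j]
for z in(t[2]-.008,t[2]-.008+.031):
    p=wplane(o,(x+W/2,y),z);print('cap x',p[0]-.02,'y',p[1],'w/2',[wplane(o,(u,y+25),z)[1].round(4) for u in(x,x+W)])
print(t)
# side/scene ring and cap
for n,i in(('side',b),('scene',a)):
    g=cv2.cvtColor(i,cv2.COLOR_RGB2GRAY);q=proj(n,[.616,.158,.084]).astype(int)
    m=np.zeros_like(g);sl=np.s_[q[1]-10:q[1]+11,q[0]-13:q[0]+14];m[sl]=(g[sl]<85)*255
    cs,_=cv2.findContours(m,cv2.RETR_EXTERNAL,cv2.CHAIN_APPROX_NONE);c=max(cs,key=len);e=cv2.fitEllipse(c)
    print(n,np.round(e[0],1),np.round(e[1],1),plane(n,e[0],.084).round(4))
    bm=cv2.inRange(cv2.cvtColor(i,cv2.COLOR_RGB2HSV),(98,110,40),(130,255,255));k,l,s,cc=cv2.connectedComponentsWithStats(bm)
    for j in range(1,k):
        if s[j][4]>60:print(s[j],cc[j].round(1))
    for z in(t[2]-.008,t[2]+.023):print('pred cap axis',proj(n,[t[0],t[1],z]).round(1))
E
```

```text
((254.8585662841797, 118.77983856201172), (50.83833694458008, 52.20469284057617), 4.297763824462891) (229, 93, 52, 53)
0.08 [0.6161 0.1581 0.08  ]
0.084 [0.6165 0.1581 0.084 ]
0.087 [0.6168 0.1581 0.087 ]
[ 220  196   70   98 5062]
cap x 0.5576240788598953 y 0.15835082508776674 w/2 [np.float64(0.1805), np.float64(0.1362)]
cap x 0.5687483535887836 y 0.15843731214261167 w/2 [np.float64(0.1768), np.float64(0.1401)]
[0.55945087 0.15840118 0.16736305]
side [317.8 234.7] [10. 17.] [0.6151 0.1552 0.084 ]
[285 183  19  28 259] [293.9 200.4]
[326 202  12  16  95] [332.3 207.7]
pred cap axis [293.7 206.8]
pred cap axis [294.4 194.2]
scene [296.3 147. ] [ 8.4 13.1] [0.6134 0.1597 0.084 ]
[305 119  13  21 181] [312.  130.5]
[235 157  11  18 157] [239.9 165.8]
[155 222  13  21 207] [160.9 232.5]
[  11  252   70   60 2610] [ 46.7 281.5]
pred cap axis [310.6 136. ]
pred cap axis [311.8 127.1]
```

Stud is at (0.6166, 0.1581), cap axis about 1 mm behind the TCP. Moving above the stud, then down until the rim is just over the tip.

To row units: 5.8 cm / 75 = 0.0773, -4.9 cm / 75 = -0.0653.

Call:
servo_tool --pt "0.04 0 0 0" --pt "0.0667 0 0 0" --pt "0.0773 0 -0.0133 0" --pt "0.0773 0 -0.04 0" --pt "0.0773 0 -0.06 0" --pt "0.0773 0 -0.0653 0" --pt "0.0773 0 -0.0653 0" --pt "0.0773 0 -0.0653 0"

```text
time: 17.4
ee_pos: [0.6172, 0.1587, 0.1189]
tcp_rot: [-180.0, 0.1, -0.1]
wrist_force: [0.7, 0.6, -0.0]
opening: 0.0253
grasp_force: 59.1
```

```bash
python3 - <<'E'
from h import *
import pickle
o=get_obs();t=o['ee_pos'];print(t,o['tcp_rot'],o['time'])
a=camera('scene');b=camera('side')
for n,i in(('side',b),('scene',a)):
    q=proj(n,[.6166,.1581,.12]).astype(int)
    bm=cv2.inRange(cv2.cvtColor(i,cv2.COLOR_RGB2HSV),(98,110,40),(130,255,255));k,l,s,cc=cv2.connectedComponentsWithStats(bm)
    for j in range(1,k):
        if s[j][4]>60 and abs(cc[j]-q).max()<25:print(n,s[j],cc[j].round(1),'u mid',s[j][0]+s[j][2]/2)
    print('pred stud u at z .12',proj(n,[.6166,.1581,.12]),'ring now-earlier u:',{'side':317.8,'scene':296.3}[n],'pred ring',proj(n,[.6166,.1581,.084]))
E
```

```text
[0.61715609 0.15874183 0.11886052] [-1.79987314e+02  7.95285155e-02 -1.36066118e-01] 17.4
side [311 200  27  29 386] [322.6 215.3] u mid 324.5
pred stud u at z .12 [319.37195261 220.23068284] ring now-earlier u: 317.8 pred ring [318.14752959 233.85603093]
scene [292 123  12  20 161] [298. 134.] u mid 298.0
pred stud u at z .12 [297.08169883 136.70208585] ring now-earlier u: 296.3 pred ring [296.04489393 146.25471052]
```

Alignment is good within about 1 px. Pressing down in steps.

To row units: -1.1 cm / 75 = -0.0147, -1 cm / 75 = -0.0133.

Call:
servo_tool --pt "0 0 -0.0053 0" --pt "0 0 -0.0107 0" --pt "0 0 -0.0133 0" --pt "0 0 -0.0147 0" --pt "0 0 -0.0147 0"

```text
time: 17.92
ee_pos: [0.6173, 0.1581, 0.1071]
tcp_rot: [-180.0, 0.1, -0.2]
wrist_force: [-0.2, 0.3, -0.7]
opening: 0.0254
grasp_force: 59.1
```

To row units: -0.3 cm / 75 = -0.004, -0.2 cm / 75 = -0.0027.

Call:
servo_tool --pt "0 0 -0.0013 0" --pt "0 0 -0.0027 0" --pt "0 0 -0.004 0" --pt "0 0 -0.004 0"

```text
time: 18.25
ee_pos: [0.6178, 0.1584, 0.1053]
tcp_rot: [-180.0, 0.0, -0.2]
wrist_force: [-0.7, 1.0, 4.7]
opening: 0.0254
grasp_force: 59.8
```

To row units: -0.2 cm / 75 = -0.0027, -0.1 cm / 75 = -0.0013.

Call:
servo_tool --pt "0 0 -0.0013 0" --pt "0 0 -0.0027 0" --pt "0 0 -0.0027 0"

```text
time: 18.5
ee_pos: [0.6183, 0.1585, 0.1045]
tcp_rot: [-179.9, -0.1, -0.2]
wrist_force: [-1.2, 0.2, 10.1]
opening: 0.0254
grasp_force: 60.2
```

Call:
servo_tool --pt "0 0 -0.0013 0" --pt "0 0 -0.0027 0" --pt "0 0 -0.0027 0"

```text
time: 18.75
ee_pos: [0.6181, 0.1584, 0.1024]
tcp_rot: [-179.9, -0.1, -0.2]
wrist_force: [0.4, 0.8, 4.6]
opening: 0.0255
grasp_force: 59.8
```

To row units: -0.2 cm / 75 = -0.0027, -0.1 cm / 75 = -0.0013.

Call:
servo_tool --pt "0 0 -0.0013 0" --pt "0 0 -0.0027 0" --pt "0 0 -0.0027 0"

```text
time: 19.0
ee_pos: [0.6171, 0.1582, 0.0973]
tcp_rot: [180.0, 0.2, -0.2]
wrist_force: [0.8, 0.7, -9.5]
opening: 0.0255
grasp_force: 59.3
```

It clicked: the force reversed and the balls are drawing the cap down. Following down into the seal.

To row units: -0.4 cm / 75 = -0.0053, -0.3 cm / 75 = -0.004.

Call:
servo_tool --pt "0 0 -0.0013 0" --pt "0 0 -0.0027 0" --pt "0 0 -0.004 0" --pt "0 0 -0.0053 0" --pt "0 0 -0.0053 0"

```text
time: 19.42
ee_pos: [0.6176, 0.1582, 0.0947]
tcp_rot: [-180.0, 0.1, -0.2]
wrist_force: [-1.0, -1.2, 0.4]
opening: 0.0254
grasp_force: 59.8
```

To row units: -0.2 cm / 75 = -0.0027, -0.1 cm / 75 = -0.0013.

Call:
servo_tool --pt "0 0 -0.0013 0" --pt "0 0 -0.0027 0" --pt "0 0 -0.0027 0"

```text
time: 19.67
ee_pos: [0.6177, 0.1582, 0.0929]
tcp_rot: [-180.0, 0.0, -0.2]
wrist_force: [-0.4, -0.6, 5.0]
opening: 0.0253
grasp_force: 60.2
```

To row units: -0.2 cm / 75 = -0.0027, -0.1 cm / 75 = -0.0013.

Call:
servo_tool --pt "0 0 -0.0013 0" --pt "0 0 -0.0027 0" --pt "0 0 -0.0027 0" --pt "0 0 -0.0027 0" --pt "0 0 -0.0027 0"

```text
time: 20.08
ee_pos: [0.6178, 0.1582, 0.0914]
tcp_rot: [-180.0, 0.0, -0.2]
wrist_force: [-1.9, -1.0, 7.1]
opening: 0.0255
grasp_force: 60.7
```

About 7–8 N is held with the seal squeezed about 3.6 mm. Handing in.

```bash
python3 - <<'E'
from workcell import *
print(job_done())
E
```

```text
the job is handed in; nothing more can be done
None
```

The drawer is home in its catch and the cap is clicked onto the stud. I handed in at about 20 s, with the arm still gripping the cap and pushing down at about 7 N, the seal squeezed roughly 3.6 mm, and the mug, can, spice jar and spoon not touched.

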